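# Clear a bench disc sander's table and hold its spring-return speed dial at click three

## Task

Get the little bench disc sander running at speed three: first sweep the four brass offcuts off its work table onto the worktop with the cork-soled sanding block (push them with the block, never with the gripper), and set the block back down on the worktop clear of the sander, without disturbing the pots, the glue bottle or the screwdriver. Only once the table is clear, take the dial by its bar and turn it clockwise past the first two click stops to the third (longest bar but one on the scale, not the fourth); it springs back to off when let go, so the program finishes with the gripper still holding it at the third.

Things in the scene. Friction and masses are not known exactly. Their poses are not given: they have to be found in the camera images.
- sander: small bench disc sander, fixed to the worktop. Origin: on the worktop under its middle; x from its front (table, towards the robot) to its motor, y to its left, z up. Grey foot, 20 mm high, x -53..60, y -94..74 mm. Work table at the left front, disc and motor behind it, control pod with the dial at the right: x -56..56, y -95..-17 mm, flat top at z = 50 mm. A thin lead lies behind it.
- table_mid (a point): middle of the top face (60 mm above the worktop) of the sander's flat aluminium work table, which spans sander x -70..10, y -15..100 mm and is 6 mm thick; axes as the sander's. Its front and left edges overhang the foot: what is pushed over them falls to the worktop.
- disc_mid (a point): middle of the face of the sander's upright abrasive disc, 90 mm across, at the rear edge of the work table (sander x = 15, y = 42, z = 60 mm). The guard round it reaches z = 110 mm (x 15..39, y -16..100 mm), the motor behind it z = 93 mm (x to 69 mm).
- sander_dial (a joint): angle of the speed dial (rad), 0 at off, growing clockwise seen from above; end stop at 1.75. Click stops (ball detent) at 0.4, 0.8, 1.2 (the third) and 1.6. A return spring drives it back to 0 from anywhere when let go: about 0.05 N m starts it, 0.11 N m holds it at the third, 0.025 N m more passes a click.
- dial_grip (a point): on the dial's upright axis (sander x = -8, y = -60 mm), 76 mm above the worktop, the height for the TCP. Black skirt 48 mm across, top 54 mm above the worktop, and across it a bar grip, 42 mm long, 10 mm thick, up to 82 mm; white line on its pointing half, which lies at yaw (sander yaw + 0.60 - joint value). Scale on the pod: dot at off, four white bars of growing length at the clicks.
- sanding_block: hand sanding block, beech with a 10 mm cork sole, 86 mm (its x) by 34 mm (its y) by 42 mm tall, about 70 g, lying sole down on the worktop to the right of the sander; origin: centre of its underside. Take it across the 34 mm, in its upper half.
- offcut_1: brass offcut on the sander's table, plain bar end, 16x10x8 mm, 11 g; origin: centre of its underside
- offcut_2: brass offcut on the sander's table, L-shaped, 16x12x8 mm, 11 g; origin: under its middle, on its underside
- offcut_3: brass offcut on the sander's table, stepped, 15x11x10 mm, 11 g; origin: centre of its underside
- offcut_4: brass offcut on the sander's table, six-sided slice, 16 mm across, 8 mm high, 11 g; origin: centre of its underside
- paint_pot_a: closed paint pot with a ribbed red lid, 33 mm across, 34 mm tall, behind and to the right of the sander; origin: centre of its underside. A bystander.
- paint_pot_d: closed paint pot with a ribbed yellow lid, 33 mm across, 34 mm tall, behind the sander, between the parts case and the screwdriver; origin: centre of its underside. A bystander.
- glue_bottle: blue cement bottle, 34 mm across, 122 mm tall with its needle, behind and to the left of the sander; origin: centre of its underside. A bystander.
- screwdriver_yel: yellow-handled screwdriver, 114x13x15 mm, lying near the right-hand rear of the worktop; origin: centre of its underside, handle and blade along its x. A bystander.

How it is judged:
On the way, in this order (a step that is already met when the one before it is completed fails the run):
1. all four offcuts are off the sander, down on the worktop (height (world z) of offcut_1 between -0.03 and 0.045 m and height (world z) of offcut_2 between -0.03 and 0.045 m and height (world z) of offcut_3 between -0.03 and 0.045 m and height (world z) of offcut_4 between -0.03 and 0.045 m), for 0.2 s.
2. the sanding block is set down on the worktop, let go and clear of the sander (height (world z) of sanding_block between -0.03 and 0.03 m and linear speed of sanding_block below 0.03 m/s and contact force between sanding_block and the fingers below 0.1 N and contact force between sanding_block and sander below 0.1 N), for 0.2 s.
3. the dial is held at the third click by the gripper (value of joint sander_dial between 1.05 and 1.35 rad and contact force between the fingers and sander above 0.5 N), for 0.4 s.
At the end, for the whole second after the job is handed in: all four offcuts lie on the worktop (below 45 mm, none left on the sander), the sanding block lies on the worktop, let go and not touching the sander, and the fingers hold the dial at the third click (1.2 rad, within 0.15 rad) (all of step 1 and all of step 2 and all of step 3); the arm keeps its last pose, push and grip.
It fails at once if the gripper's fingers push an offcut (over 0.5 N) (contact force between the fingers and offcut_1 above 0.5 N or contact force between the fingers and offcut_2 above 0.5 N or contact force between the fingers and offcut_3 above 0.5 N or contact force between the fingers and offcut_4 above 0.5 N).
It fails at once if the dial is turned on (past half a click) while an offcut is still on the table (value of joint sander_dial above 0.2 rad and height (world z) of any of offcut_1, offcut_2, offcut_3, offcut_4 above 0.055 m).
It fails at once if a pot, the glue bottle or the screwdriver is pushed more than 30 mm (distance of any of paint_pot_a, paint_pot_d, glue_bottle, screwdriver_yel from where it was at the start of the episode above 0.03 m).
It also fails if it takes over 59 s, if anything falls off the work surface, if the arm or the gripper's body presses on something with over 40 N, if the wrist force passes 120 N, or if a joint passes its speed limit or range.

## Robot

A 7-joint arm with a two-finger parallel gripper is mounted at the origin on a cart in front of the work surface, level with it; the furniture and walls round the work are solid. World frame = base frame: x ahead of the robot, y to its left, z up, the work surface at z = 0. Lengths are in m, angles in rad, forces in N, time in s.
With the tool pointing down it reaches from about 0.4 to 0.85 m from the base axis. Payload 4.5 kg.
Tool frame: the origin (TCP) lies between the finger pads, 19 mm behind the fingertips; this is the grasp point; z points along the fingers, y is the line along which they close (so a half turn about z gives the same grasp; the last joint's range is limited). The gripper opens to 88 mm and grips with 3 to 60 N. Pads are 18 mm wide; open, the fingers measure 123 mm over their backs; the gripper's body (75 mm by 187 mm) begins 45 mm behind the grasp point.
Start: joints at [-1.197, 0.689, -0.195, 1.565, 0.157, 0.902, -0.215], TCP at [0.208, 0.589, 0.257] pointing down, gripper open.
Joint ranges: [-3.01, 3.01], [-0.46, 2.08], [-1.47, 1.51], [0.13, 2.56], [-1, 4.14], [0.04, 2.09], [-2.66, 2.66]. Speed limits (rad/s): [2.57, 2.57, 3.14, 3.14, 3.14, 3.14, 3.14].

## Interface

Orientations are given as a unit quaternion [x, y, z, w].
In Python, from plant import r gives the robot as it stands. The module is installed in compiled form; this text tells all that it offers.
- The arm moves only by the tool step_arm, never from a script. Its argument "increments" is a list of rows, each a list of 2 entries, a list of its own where there are three numbers: the shift along the world's x, y, z in cm, then the turn, a rotation vector about the world's x, y, z in degrees. A call has exactly 10 rows; each row shifts and turns the commanded pose from where the row before left it; what a row does not reach is not made up. A row lasts 1/10 s, in which the tool goes at most 50 mm and 8.59 degrees, less where a joint would pass 70% of its speed; a pose out of reach is approached as far as the arm can. A call is refused whole if a number of a shift passes 5 or a number of a turn 8.59, either way. A call with a gripper value outside its range is refused whole. "fingers" is the opening, from 0 (shut) to 1 (fully open), set as the call begins (left out, the last holds). The fingers move at their own pace and stop on an object; "grip_force" is the grip in N (left out, the last holds). Time passes only in rows, so rows that do not move let the fingers close, or fill a call up. It gives the time, the measured TCP pose, the force, the opening and the grip force at its end, in the units of the state.
- r.get_state(): the state, without advancing time (a new reading comes with each control period).
- r.snapshot(name): name is "scene" or "top"; returns (picture, depth): 384x512x3 uint8, red, green, blue; 384x512 float32, m along the optical axis (not along the pixel's ray), 0 where there is no reading.
- r.calibration(name): a dict with "fov_y" (degrees; the focal length in pixels is half the picture's height over the tangent of half this angle, whatever the lens; pixels are square), "cx", "cy" (the principal point, pixels), "R" (3x3) and "t" (3): a world point X has camera coordinates R X + t. Camera axes: x right, y down, z forward; pixel columns grow to the right and rows downward; lengths in m; the calibration is good to about 2 mm. A picture is of the moment at which its call begins. calibration takes no time and is no camera call.
- r.finish_job(): hands the job in; it is judged then, once.
The state is a dict: "clock": time; "q": joint angles; "qd": joint speeds; "joint_torque": joint torques, N m; "tool_pos": TCP position; "eef_rot": TCP orientation; "contact_force": force on the tool from outside, world axes, zero at the start; "moment": the same for the moment, N m; "opening": opening from 0.0 (shut) to 1.0 (fully open); "finger_force": force on a finger pad.
Only numpy, scipy, OpenCV 4.12 (cv2) and the standard library are available. Lean on these libraries where they do the work, as an engineer would, in place of code of your own. Each camera call takes 0.05 s, during which the arm holds its last target. There are 200 camera calls.

## Working session

There is one attempt and no reset: what is moved stays moved. The work goes in short steps, Python scripts to look and compute and a tool call to move; the robot and the scene stay as the last step left them, time stands still between calls to the robot, and variables do not carry over. Pictures are saved under pics/ and viewed, at most 10 in all, crops included, and the job is handed in when it is done.

Besides the shell and the picture viewer there is one more tool, called after "Emit:" as name(argument=value, ...) on one line, values as JSON. step_arm: Moves the arm, as the interface text tells. Its arguments: {"type":"object","properties":{"increments":{"type":"array","items":{"type":"array"}},"fingers":{"type":"number"},"grip_force":{"type":"number"}},"required":["increments"]}

```bash
mkdir -p pics; cat > h.py <<'E'
import numpy as np, cv2
from plant import r
def K(n):
    c=r.calibration(n); f=192/np.tan(np.radians(c['fov_y'])/2); return f,c['cx'],c['cy'],np.array(c['R']),np.array(c['t'])
def ray(n,u,v,z):
    f,cx,cy,R,t=K(n); o=-R.T@t; d=R.T@np.array([(u-cx)/f,(v-cy)/f,1]); return o+d*(z-o[2])/d[2]
def cloud(n,D):
    f,cx,cy,R,t=K(n); v,u=np.mgrid[:384,:512]; P=np.stack([(u-cx)/f*D,(v-cy)/f*D,D],-1); return (P-t)@R
def proj(n,X):
    f,cx,cy,R,t=K(n); p=R@np.array(X)+t; return cx+f*p[0]/p[2],cy+f*p[1]/p[2]
E
python3 - <<'E'
from h import *
for n in ('scene','top'):
    p,d=r.snapshot(n); np.savez('s_'+n,p=p,d=d)
    cv2.imwrite(f'pics/{n}0.png',cv2.resize(p[:,:,::-1],(800,600),interpolation=cv2.INTER_CUBIC))
    f,cx,cy,R,t=K(n);print(n,f,cx,cy,-R.T@t,R.round(2).tolist())
s=r.get_state();print(s)
E
```

```text
scene 440.74014397249425 263.00542315204234 191.30334747440583 [0.24388407 0.37568922 0.70690926] [[-0.84, -0.54, 0.02], [-0.41, 0.62, -0.67], [0.35, -0.57, -0.74]]
top 452.4435439003565 261.81615942955995 174.83931162615787 [ 0.15466154 -0.07530359  1.05592377] [[-0.11, -0.99, 0.0], [-0.92, 0.1, -0.38], [0.37, -0.04, -0.93]]
{'clock': 0.1, 'q': array([-1.19718308,  0.68989186, -0.19452402,  1.56623016,  0.15728868,
        0.90251104, -0.21508411]), 'qd': array([-0.00034902, -0.00227146, -0.00078416, -0.00391128,  0.00083368,
        0.00026975, -0.00073587]), 'joint_torque': array([-2.95508908e-03, -5.28500962e+01, -1.27171598e+00, -1.53837723e+01,
       -5.26025647e-02,  1.99631264e-03,  5.19450100e-05]), 'tool_pos': array([0.20817557, 0.58874177, 0.25669809]), 'eef_rot': array([ 1.69047382e-01,  9.85607580e-01, -8.20999430e-04, -8.43197411e-05]), 'contact_force': array([-0.19553534, -0.2449723 , -0.71379094]), 'moment': array([-0.03842144, -0.01673965, -0.00967733]), 'finger_force': 0.0, 'opening': 1.00234462022791}
```

View pics/top0.png

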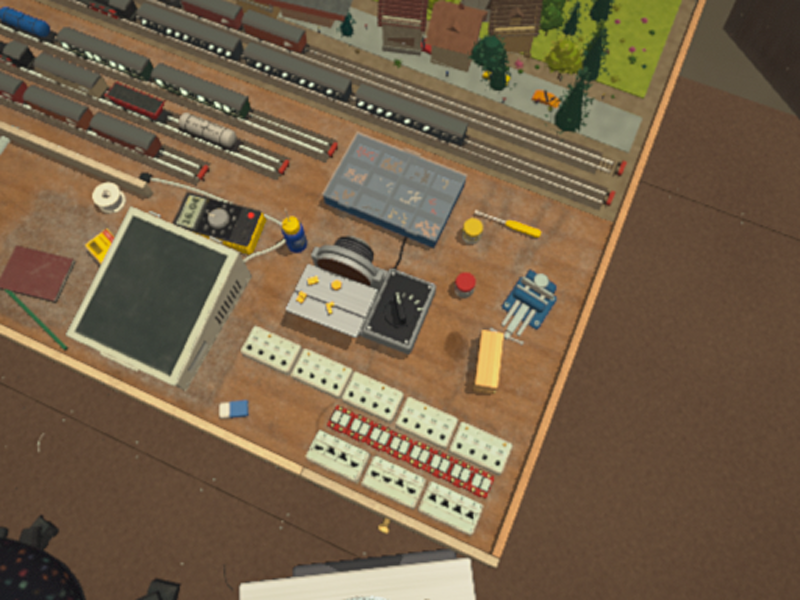

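View pics/scene0.png

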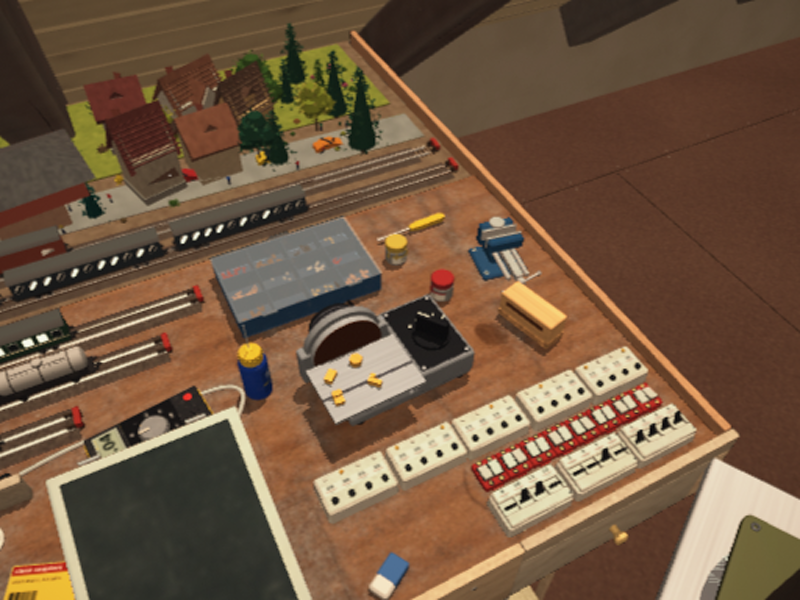

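The top view (800x600) shows the table around (332,298) with four offcuts, the dial at (400,308), the block at (488,360), the red pot at (465,284) and the glue bottle at (293,235). The scene view agrees.

```bash
python3 - <<'E'
from h import *
for n in ('top','scene'):
    S=np.load(f's_{n}.npz'); p,d=S['p'],S['d']; W=cloud(n,d); hsv=cv2.cvtColor(p,cv2.COLOR_RGB2HSV)
    def rect(m,label):
        nn,l,st,c=cv2.connectedComponentsWithStats(m.astype(np.uint8)); i=1+np.argmax(st[1:,4]); q=W[l==i]
        q2=q[:,:2]; R=cv2.minAreaRect((q2*1000).astype(np.float32)); print(n,label,st[i,4],np.round(R[0],1),np.round(R[1],1),round(R[2],1),'z',np.median(q[:,2]).round(4)); print(cv2.boxPoints(R).round(0).tolist())
    x,y=proj(n,[0,0,0])
    ctr={'top':[(212,191),(257,198),(312,230)],'scene':[(234,240),(274,215),(340,201)]}[n]
    v,u=np.mgrid[:384,:512]
    def near(c,rad): return (u-c[0])**2+(v-c[1])**2<rad**2
    z=W[...,2]
    rect((abs(z-.06)<.005)&near(ctr[0],60)&(hsv[...,1]<90),'table')
    rect((abs(z-.05)<.004)&near(ctr[1],45),'pod')
    rect((z>.034)&(z<.05)&near(ctr[2],45)&(hsv[...,1]>60),'block')
    br=(hsv[...,1]>130)&(hsv[...,0]>15)&(hsv[...,0]<35)&(hsv[...,2]>130)&near(ctr[0],40)&(z>.055)
    k,l,st,c=cv2.connectedComponentsWithStats(br.astype(np.uint8))
    for i in range(1,k):
        if st[i,4]>4: print(n,'off',c[i].round(1),st[i,4],ray(n,*c[i],.067).round(4),W[l==i][:,2].max().round(3))
    # bar of dial
    m=(z>.072)&(z<.09)&near(ctr[1],25); q=W[m]; 
    if len(q)>5: R=cv2.minAreaRect((q[:,:2]*1000).astype(np.float32)); print('bar',len(q),R)
E
```

```text
top table 1436 [527.6   1.8] [116.5  81.9] 62.7 z 0.0608
[[464.0, -31.0], [537.0, -69.0], [591.0, 35.0], [518.0, 72.0]]
top pod 1097 [508.3 -97.2] [ 81.6 111.3] 62.6 z 0.0508
[[440.0, -108.0], [539.0, -159.0], [577.0, -87.0], [478.0, -35.0]]
top block 551 [ 418.2 -223.6] [36.4 88.8] 73.2 z 0.0427
[[370.0, -228.0], [455.0, -254.0], [466.0, -219.0], [381.0, -193.0]]
top off [199.8 179.2] 28 [0.5573 0.0262 0.067 ] 0.074
top off [214.7 182.1] 31 [ 0.5463 -0.008   0.067 ] 0.073
top off [192.5 189.8] 32 [0.5325 0.0446 0.067 ] 0.072
top off [210.7 196.2] 24 [0.5122 0.0035 0.067 ] 0.074
bar 86 ((498.63677978515625, -98.8891372680664), (42.36112594604492, 9.976426124572754), 6.56772518157959)
scene table 2140 [530.1   2. ] [115.6  86.4] 62.3 z 0.0597
[[465.0, -29.0], [542.0, -69.0], [595.0, 33.0], [519.0, 73.0]]
scene pod 1331 [511.  -92.1] [ 88.9 112. ] 63.6 z 0.0501
[[441.0, -107.0], [541.0, -157.0], [581.0, -77.0], [481.0, -27.0]]
scene block 668 [ 431.2 -238. ] [ 62.6 119.8] 69.7 z 0.0414
[[364.0, -247.0], [476.0, -288.0], [498.0, -229.0], [386.0, -188.0]]
scene off [227.4 229.2] 44 [ 0.5497 -0.0066  0.067 ] 0.07
scene off [210.9 240.4] 50 [0.5597 0.0295 0.067 ] 0.07
scene off [239.2 243.2] 46 [0.5144 0.007  0.067 ] 0.069
scene off [215.8 253.7] 59 [0.5355 0.0476 0.067 ] 0.071
bar 154 ((500.4096984863281, -96.7773666381836), (41.50495529174805, 11.289993286132812), 6.026828289031982)
```

```bash
python3 - <<'E'
from h import *
for n in ('top','scene'):
    S=np.load(f's_{n}.npz'); W=cloud(n,S['d'])[S['d']>0]
    for x0 in np.arange(.15,.75,.1):
        print(n,x0.round(2),[float(W[(abs(W[:,0]-x0)<.05)&(abs(W[:,1]-y0)<.05)][:,2].max(initial=-1).round(2)) for y0 in np.arange(.7,-.35,-.1)])
print(ray('top',293*.64,235*.64,.06),ray('top',465*.64,284*.64,.034))
E
```

```text
top 0.15 [-0.69, -0.15, -0.15, -0.64, -0.69, 0.0, 0.01, 0.01, 0.03, 0.03, -0.69]
top 0.25 [-0.58, -0.16, -0.16, -0.69, -0.69, -0.69, 0.02, 0.04, 0.04, 0.04, 0.02]
top 0.35 [-0.59, -0.69, -0.69, -0.69, 0.02, 0.02, 0.03, 0.04, 0.03, 0.05, 0.02]
top 0.45 [-0.69, -0.69, -0.69, 0.06, 0.07, 0.08, 0.03, 0.07, 0.09, 0.05, 0.07]
top 0.55 [-0.69, -0.06, 0.02, 0.08, 0.09, 0.1, 0.1, 0.11, 0.1, 0.05, 0.07]
top 0.65 [-0.69, -0.69, 0.02, 0.03, 0.11, 0.11, 0.12, 0.1, 0.09, 0.04, 0.02]
scene 0.15 [-1.0, -1.0, -1.0, -1.0, -1.0, -1.0, -1.0, 0.01, 0.03, 0.03, -0.7]
scene 0.25 [-1.0, -1.0, -1.0, -1.0, -1.0, -1.0, 0.02, 0.04, 0.04, 0.04, 0.02]
scene 0.35 [-1.0, -1.0, -1.0, -1.0, -1.0, 0.02, 0.03, 0.04, 0.03, 0.04, 0.02]
scene 0.45 [-1.0, -1.0, -1.0, -1.0, 0.07, 0.08, 0.03, 0.06, 0.08, 0.05, 0.07]
scene 0.55 [-1.0, -1.0, -1.0, -1.0, 0.09, 0.1, 0.1, 0.11, 0.1, 0.05, 0.07]
scene 0.65 [-1.0, -1.0, -1.0, 0.03, 0.1, 0.1, 0.12, 0.1, 0.09, 0.04, 0.02]
[0.63829073 0.05260933 0.06      ] [ 0.53932666 -0.20551728  0.034     ]
```

Emit:
step_arm(increments=[[[2.5,-3.5,0],[0,0,0]],[[2.5,-3.5,0],[0,0,0]],[[2.5,-3.5,0],[0,0,0]],[[2.5,-3.5,0],[0,0,0]],[[2.5,-4,0],[0,0,0]],[[2,-4,0],[0,0,0]],[[2,-4,0],[0,0,0]],[[2,-4,0],[0,0,0]],[[1.5,-4,0],[0,0,0]],[[1,-4,0],[0,0,0]]], fingers=1, grip_force=30)

```text
clock: 1.1
tool_pos: [0.4192, 0.2074, 0.2572]
eef_rot: [0.17, 0.986, -0.0, 0.0]
contact_force: [0.6, -0.6, 0.2]
opening: 1.002
finger_force: 0.0
```

Emit:
step_arm(increments=[[[0,-4.3,0],[0,0,0.5]],[[0,-4.3,0],[0,0,0.5]],[[0,-4.3,0],[0,0,0.5]],[[0,-4.3,0],[0,0,0.5]],[[0,-4.3,0],[0,0,0.5]],[[0,-4.3,-1],[0,0,0]],[[0,-4.3,-2],[0,0,0]],[[0,-4.3,-3],[0,0,0]],[[0,-4.3,-3],[0,0,0]],[[0,-4,-3],[0,0,0]]])

```text
clock: 2.1
tool_pos: [0.4182, -0.2155, 0.1391]
eef_rot: [0.148, 0.989, 0.0, 0.0]
contact_force: [1.3, 0.0, 0.9]
opening: 1.0
finger_force: 0.0
```

```bash
python3 - <<'E'
from h import *
from scipy.spatial.transform import Rotation as Ro
s=r.get_state();print(s['tool_pos'],s['q'].round(2),s['eef_rot'],Ro.from_quat(s['eef_rot']).as_matrix().round(3))
E
```

```text
[ 0.41819848 -0.21549626  0.13912362] [ 0.51  0.71 -0.21  2.13  0.41  0.34  1.24] [1.47586622e-01 9.89049085e-01 3.69646330e-05 3.08920474e-04] [[-0.956  0.292  0.001]
 [ 0.292  0.956 -0.   ]
 [-0.001  0.    -1.   ]]
```

Emit:
step_arm(increments=[[[0,0,-1],[0,0,0]],[[0,0,-1.5],[0,0,0]],[[0,0,-1.5],[0,0,0]],[[0,0,-1.5],[0,0,0]],[[0,0,-1.5],[0,0,0]],[[0,0,-1.5],[0,0,0]],[[0,0,-1],[0,0,0]],[[0,0,-0.7],[0,0,0]],[[0,0,0],[0,0,0]],[[0,0,0],[0,0,0]]])

```text
clock: 3.1
tool_pos: [0.4184, -0.2136, 0.0385]
eef_rot: [0.147, 0.989, 0.0, 0.0]
contact_force: [-0.1, 0.6, 0.2]
opening: 1.001
finger_force: 0.0
```

```bash
python3 - <<'E'
from h import *
p,d=r.snapshot('top'); cv2.imwrite('pics/t1.png',cv2.resize(p[150:280,200:400,::-1],(800,520),interpolation=cv2.INTER_CUBIC))
E
```

```text
(no output)
```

View pics/t1.png

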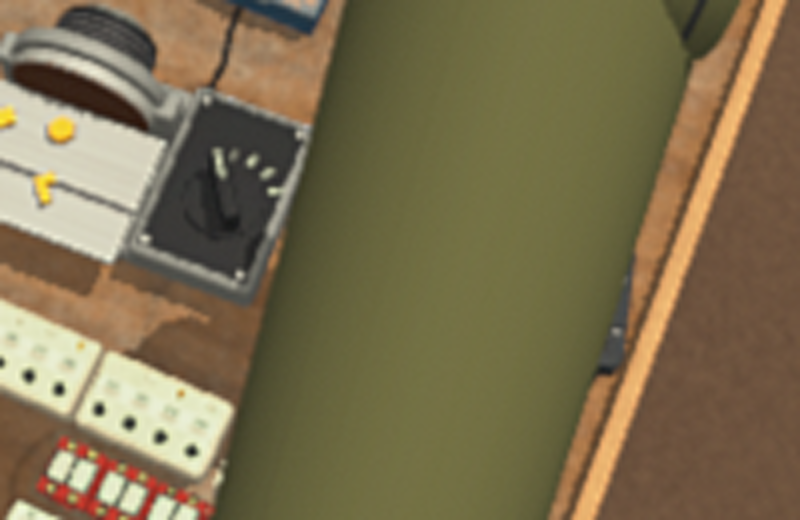

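The arm hides the block. The measured TCP sits 10 mm short in y, so I'll correct that before closing.

Emit:
step_arm(increments=[[[0,-0.5,0],[0,0,0]],[[0,-0.5,-0.2],[0,0,0]],[[0,0,-0.2],[0,0,0]],[[0,0,0],[0,0,0]],[[0,0,0],[0,0,0]],[[0,0,0],[0,0,0]],[[0,0,0],[0,0,0]],[[0,0,0],[0,0,0]],[[0,0,0],[0,0,0]],[[0,0,0],[0,0,0]]])

```text
clock: 4.15
tool_pos: [0.4183, -0.2237, 0.0342]
eef_rot: [0.147, 0.989, 0.0, -0.0]
contact_force: [-0.2, 0.2, -0.1]
opening: 1.003
finger_force: 0.0
```

Emit:
step_arm(increments=[[[0,0,0],[0,0,0]],[[0,0,0],[0,0,0]],[[0,0,0],[0,0,0]],[[0,0,0],[0,0,0]],[[0,0,0],[0,0,0]],[[0,0,0],[0,0,0]],[[0,0,0],[0,0,0]],[[0,0,0],[0,0,0]],[[0,0,0],[0,0,0]],[[0,0,0],[0,0,0]]], fingers=0)

```text
clock: 5.15
tool_pos: [0.4184, -0.2236, 0.0342]
eef_rot: [0.147, 0.989, 0.0, 0.0]
contact_force: [0.5, 0.1, -0.4]
opening: 0.386
finger_force: 30.0
```

Emit:
step_arm(increments=[[[0,0,2],[0,0,0]],[[0,0,3],[0,0,0]],[[0,0,3],[0,0,0]],[[0,0,3],[0,0,0]],[[0.5,1,1],[0,0,-1]],[[1,2,0],[0,0,-2]],[[1,2.5,0],[0,0,-2]],[[1,2.5,0],[0,0,-2]],[[1,2.5,0],[0,0,-2]],[[1,2.5,0],[0,0,-1]]])

```text
clock: 6.15
tool_pos: [0.4733, -0.0918, 0.1535]
eef_rot: [0.234, 0.972, 0.0, -0.001]
contact_force: [-0.4, -0.5, -0.9]
opening: 0.386
finger_force: 30.0
```

Emit:
step_arm(increments=[[[1,2.5,0],[0,0,0]],[[1,2,0],[0,0,0]],[[0.7,1.4,0],[0,0,0]],[[0,0,0],[0,0,0]],[[0,0,0],[0,0,0]],[[0,0,0],[0,0,0]],[[0,0,0],[0,0,0]],[[0,0,0],[0,0,0]],[[0,0,0],[0,0,0]],[[0,0,0],[0,0,0]]])

```text
clock: 7.15
tool_pos: [0.5002, -0.035, 0.1543]
eef_rot: [0.233, 0.972, 0.0, 0.0]
contact_force: [0.0, -0.0, -0.2]
opening: 0.381
finger_force: 30.0
```

```bash
python3 - <<'E'
from h import *
from scipy.spatial.transform import Rotation as Ro
s=r.get_state();print(s['tool_pos'],s['q'].round(2)); y=Ro.from_quat(s['eef_rot']).as_matrix()[:,1]; print(np.degrees(np.arctan2(y[1],y[0])),s['contact_force'])
p,d=r.snapshot('scene'); cv2.imwrite('pics/s1.png',cv2.resize(p[130:310,150:390,::-1],(800,600),interpolation=cv2.INTER_CUBIC))
E
```

```text
[ 0.50022532 -0.03500341  0.15425641] [ 0.08  0.7  -0.16  2.03  0.25  0.43  0.83]
63.00695923063669 [ 0.01893755 -0.03957007 -0.1891082 ]
```

View pics/s1.png

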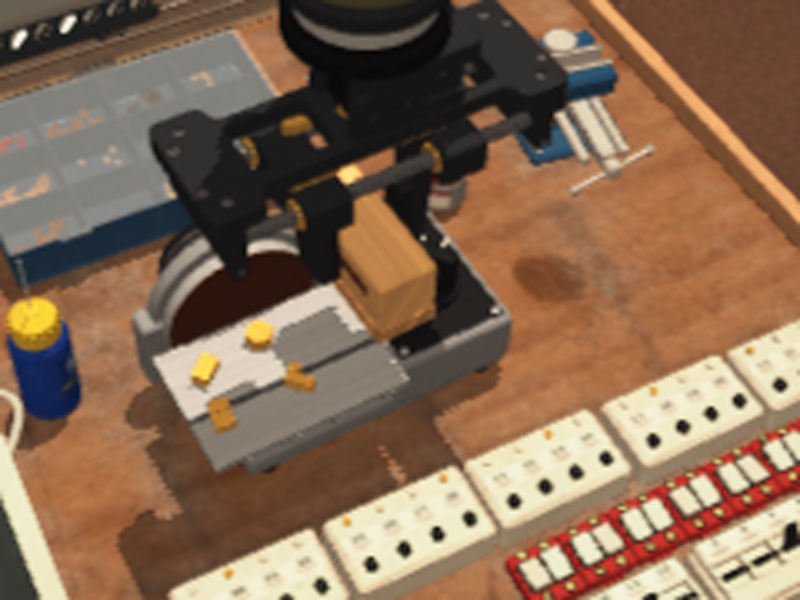

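The block hangs level at (390,270), right of all four offcuts at (205,368), (260,333), (222,413) and (300,378), with the dial behind it at (445,270). I'll lower it to just above the table.

Emit:
step_arm(increments=[[[0,0,-1],[0,0,0]],[[0,0,-1.5],[0,0,0]],[[0,0,-1.5],[0,0,0]],[[0,0,-1],[0,0,0]],[[0,0,-0.5],[0,0,0]],[[0,0,0],[0,0,0]],[[0,0,0],[0,0,0]],[[0,0,0],[0,0,0]],[[0,0,0],[0,0,0]],[[0,0,0],[0,0,0]]])

```text
clock: 8.2
tool_pos: [0.5005, -0.0347, 0.0996]
eef_rot: [0.233, 0.972, 0.0, 0.0]
contact_force: [0.1, 1.4, -0.1]
opening: 0.388
finger_force: 30.0
```

Emit:
step_arm(increments=[[[0,0,-0.3],[0,0,0]],[[0,0,0],[0,0,0]],[[0.23,0.45,0],[0,0,0]],[[0.23,0.45,0],[0,0,0]],[[0.23,0.45,0],[0,0,0]],[[0.23,0.45,0],[0,0,0]],[[0.23,0.45,0],[0,0,0]],[[0.23,0.45,0],[0,0,0]],[[0.23,0.45,0],[0,0,0]],[[0.23,0.45,0],[0,0,0]]])

```text
clock: 9.2
tool_pos: [0.5189, 0.0017, 0.0962]
eef_rot: [0.233, 0.972, 0.0, -0.0]
contact_force: [0.9, -0.1, -0.5]
opening: 0.382
finger_force: 30.0
```

```bash
python3 - <<'E'
from h import *
s=r.get_state();print(s['tool_pos'],s['contact_force'])
p,d=r.snapshot('scene'); cv2.imwrite('pics/s2.png',cv2.resize(p[130:310,150:390,::-1],(800,600),interpolation=cv2.INTER_CUBIC))
E
```

```text
[0.51886348 0.00166116 0.09622087] [ 0.88730099 -0.12044044 -0.48301138]
```

View pics/s2.png

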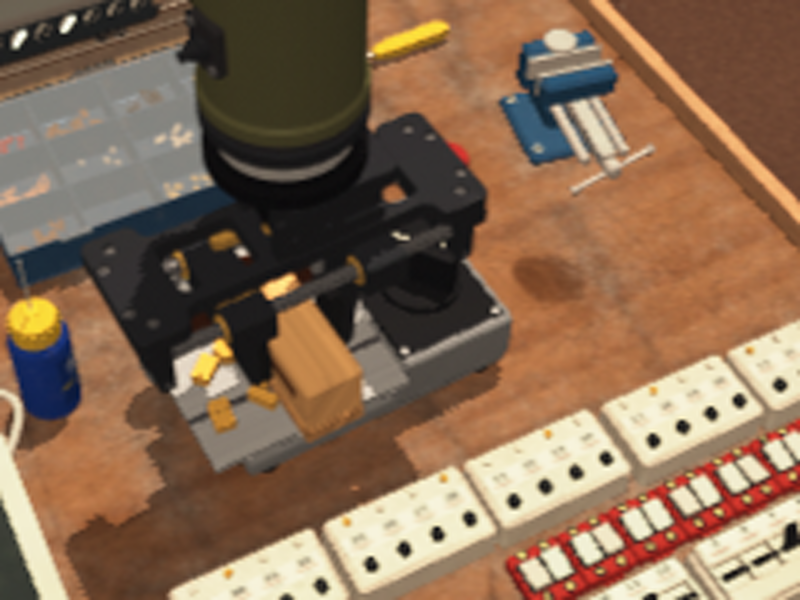

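The block at (315,380) is pushing offcuts at (215,360) and (262,398). All four are ahead of it, so I'll keep going.

Emit:
step_arm(increments=[[[0.25,0.49,0],[0,0,0]],[[0.25,0.49,0],[0,0,0]],[[0.25,0.49,0],[0,0,0]],[[0.25,0.49,0],[0,0,0]],[[0.25,0.49,0],[0,0,0]],[[0.25,0.49,0],[0,0,0]],[[0.25,0.49,0],[0,0,0]],[[0.25,0.49,0],[0,0,0]],[[0.25,0.49,0],[0,0,0]],[[0.25,0.49,0],[0,0,0]]])

```text
clock: 10.25
tool_pos: [0.5439, 0.0508, 0.0962]
eef_rot: [0.233, 0.972, 0.0, 0.0]
contact_force: [-0.7, -0.1, -1.0]
opening: 0.382
finger_force: 30.0
```

Emit:
step_arm(increments=[[[0.25,0.49,0],[0,0,0]],[[0.25,0.49,0],[0,0,0]],[[0.25,0.49,0],[0,0,0]],[[0,0,0],[0,0,0]],[[0,0,0],[0,0,0]],[[0,0,1.5],[0,0,0]],[[0,0,2],[0,0,0]],[[0,0,2],[0,0,0]],[[0,0,0],[0,0,0]],[[0,0,0],[0,0,0]]])

```text
clock: 11.25
tool_pos: [0.5511, 0.0645, 0.1511]
eef_rot: [0.233, 0.972, -0.0, 0.0]
contact_force: [-0.2, -0.3, -1.1]
opening: 0.381
finger_force: 30.0
```

```bash
python3 - <<'E'
from h import *
s=r.get_state();print(s['tool_pos'],s['contact_force'])
p,d=r.snapshot('scene'); cv2.imwrite('pics/s3.png',cv2.resize(p[150:330,100:340,::-1],(800,600),interpolation=cv2.INTER_CUBIC))
E
```

```text
[0.55107861 0.06454464 0.15113588] [-0.18258075 -0.33880488 -1.0578299 ]
```

View pics/s3.png

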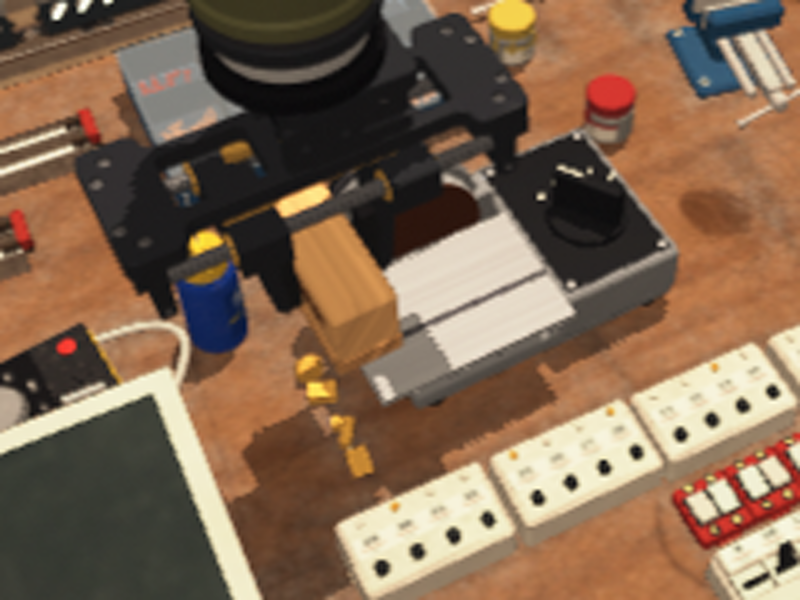

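All four offcuts lie on the worktop at (310,367), (322,392), (342,430) and (358,460), and the table is clear. I'll put the block back where it came from.

Emit:
step_arm(increments=[[[0,0,1],[0,0,0]],[[-1,-2,0],[0,0,0]],[[-1.5,-3,0],[0,0,0]],[[-1.5,-3.2,0],[0,0,0]],[[-1.5,-3.4,0],[0,0,2]],[[-1.5,-3.4,0],[0,0,2]],[[-1.5,-3.4,0],[0,0,2]],[[-1.5,-3.4,0],[0,0,2]],[[-1.5,-3.4,0],[0,0,2]],[[-1,-2,0],[0,0,0]]])

```text
clock: 12.3
tool_pos: [0.4242, -0.2101, 0.161]
eef_rot: [0.149, 0.989, -0.001, -0.001]
contact_force: [-0.8, -0.2, -1.8]
opening: 0.383
finger_force: 30.0
```

Emit:
step_arm(increments=[[[-0.5,-1.5,0],[0,0,0]],[[0,0,-1],[0,0,0]],[[0,0,-2],[0,0,0]],[[0,0,-2],[0,0,0]],[[0,0,-2],[0,0,0]],[[0,0,-1.5],[0,0,0]],[[0,0,-1.5],[0,0,0]],[[0,0,-1],[0,0,0]],[[0,0,0],[0,0,0]],[[0,0,0],[0,0,0]]])

```text
clock: 13.3
tool_pos: [0.4214, -0.2214, 0.0511]
eef_rot: [0.147, 0.989, 0.0, -0.0]
contact_force: [0.3, -0.3, -0.5]
opening: 0.385
finger_force: 30.0
```

Emit:
step_arm(increments=[[[0,0,-0.5],[0,0,0]],[[0,0,-0.5],[0,0,0]],[[0,0,-0.3],[0,0,0]],[[0,0,-0.2],[0,0,0]],[[0,0,-0.1],[0,0,0]],[[0,0,-0.1],[0,0,0]],[[0,0,0],[0,0,0]],[[0,0,0],[0,0,0]],[[0,0,0],[0,0,0]],[[0,0,0],[0,0,0]]])

```text
clock: 14.3
tool_pos: [0.4212, -0.222, 0.0343]
eef_rot: [0.148, 0.989, 0.0, 0.0]
contact_force: [-0.8, -0.7, -0.8]
opening: 0.384
finger_force: 30.0
```

Emit:
step_arm(increments=[[[0,0,0],[0,0,0]],[[0,0,0],[0,0,0]],[[0,0,0],[0,0,0]],[[0,0,0],[0,0,0]],[[0,0,0],[0,0,0]],[[0,0,0],[0,0,0]],[[0,0,0],[0,0,0]],[[0,0,0],[0,0,0]],[[0,0,0],[0,0,0]],[[0,0,0],[0,0,0]]], fingers=1)

```text
clock: 15.3
tool_pos: [0.4212, -0.222, 0.0342]
eef_rot: [0.148, 0.989, 0.0, -0.0]
contact_force: [0.6, -0.5, -0.6]
opening: 1.0
finger_force: 0.0
```

Emit:
step_arm(increments=[[[0,0,1],[0,0,0]],[[0,0,2],[0,0,0]],[[0,0,3],[0,0,0]],[[0,0,3],[0,0,0]],[[0,0,3],[0,0,0]],[[1,1,0],[0,0,4]],[[2,2.7,0],[0,0,5]],[[2,3,0],[0,0,5]],[[2,3,0],[0,0,5]],[[1,2.5,0],[0,0,5]]])

```text
clock: 16.3
tool_pos: [0.5031, -0.0973, 0.1542]
eef_rot: [-0.065, 0.998, 0.001, 0.001]
contact_force: [0.4, 0.2, -0.2]
opening: 1.001
finger_force: 0.0
```

```bash
python3 - <<'E'
from h import *
from scipy.spatial.transform import Rotation as Ro
s=r.get_state();print(s['tool_pos'],s['q'].round(2)); y=Ro.from_quat(s['eef_rot']).as_matrix()[:,1]; print(np.degrees(np.arctan2(y[1],y[0])),s['contact_force'])
E
```

```text
[ 0.50310954 -0.09726405  0.15420714] [ 0.32  0.72 -0.35  1.99  0.49  0.51  1.31]
97.4249455226372 [ 0.36974288  0.21133497 -0.19997414]
```

Emit:
step_arm(increments=[[[-0.2,-0.1,0],[0,0,0]],[[0,0,0],[0,0,0]],[[0,0,-1],[0,0,0]],[[0,0,-1],[0,0,0]],[[0,0,-1],[0,0,0]],[[0,0,0],[0,0,0]],[[0,0,0],[0,0,0]],[[0,0,0],[0,0,0]],[[0,0,0],[0,0,0]],[[0,0,0],[0,0,0]]], fingers=0.4)

```text
clock: 17.3
tool_pos: [0.4994, -0.101, 0.1245]
eef_rot: [-0.061, 0.998, -0.0, 0.0]
contact_force: [-0.6, 0.2, -0.0]
opening: 0.402
finger_force: 0.0
```

```bash
python3 - <<'E'
from h import *
s=r.get_state();print(s['tool_pos'])
a=[]
for n in('scene','top'):
    p,d=r.snapshot(n); a.append(cv2.resize(p[130:330,140:400,::-1] if n=='scene' else p[120:320,150:410,::-1],(400,308),interpolation=cv2.INTER_CUBIC))
cv2.imwrite('pics/s4.png',np.hstack(a))
E
```

```text
[ 0.49940756 -0.10103787  0.12453498]
```

View pics/s4.png

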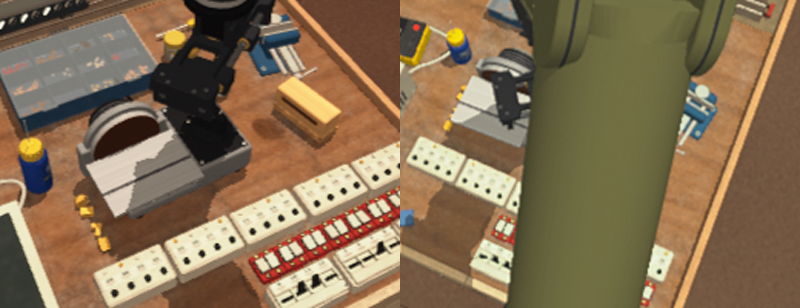

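The block lies flat at (308,108) in the left half, the offcuts are on the worktop near (95,220), and the bystanders are in place. I'll descend on the dial with a small correction.

Emit:
step_arm(increments=[[[0.1,0.2,0],[0,0,0]],[[0,0,-1],[0,0,0]],[[0,0,-1],[0,0,0]],[[0,0,-1],[0,0,0]],[[0,0,-1],[0,0,0]],[[0,0,-0.8],[0,0,0]],[[0,0,0],[0,0,0]],[[0,0,0],[0,0,0]],[[0,0,0],[0,0,0]],[[0,0,0],[0,0,0]]])

```text
clock: 18.4
tool_pos: [0.5005, -0.0991, 0.0766]
eef_rot: [-0.061, 0.998, -0.0, 0.0]
contact_force: [0.9, -0.4, -0.2]
opening: 0.401
finger_force: 0.0
```

Emit:
step_arm(increments=[[[0,0,0],[0,0,0]],[[0,0,0],[0,0,0]],[[0,0,0],[0,0,0]],[[0,0,0],[0,0,0]],[[0,0,0],[0,0,0]],[[0,0,0],[0,0,0]],[[0,0,0],[0,0,0]],[[0,0,0],[0,0,0]],[[0,0,0],[0,0,0]],[[0,0,0],[0,0,0]]], fingers=0, grip_force=40)

```text
clock: 19.4
tool_pos: [0.5001, -0.0972, 0.0763]
eef_rot: [-0.062, 0.998, 0.001, 0.0]
contact_force: [-1.8, 5.5, 3.0]
opening: 0.109
finger_force: 40.0
```

```bash
cat > st.py <<'E'
from h import *
from scipy.spatial.transform import Rotation as Ro
s=r.get_state();M=Ro.from_quat(s['eef_rot']).as_matrix();y=M[:,1];print(s['clock'],s['tool_pos'],s['q'].round(2),np.degrees(np.arctan2(y[1],y[0])),M[:,2].round(3),s['contact_force'],s['moment'],s['opening'])
E
python3 st.py
```

```text
19.4 [ 0.50006592 -0.09719875  0.07634591] [ 0.24  0.86 -0.23  2.04  0.58  0.31  1.23] 97.12498571452029 [ 0.     0.002 -1.   ] [-1.84213273  5.53790373  2.98634638] [ 1.15663742  0.32946216 -0.0797768 ] 0.10928544653771637
```

The bar is gripped at about 10 mm opening. I'll shift 2 mm to relieve the side load and start turning clockwise.

Emit:
step_arm(increments=[[[0,0.2,0],[0,0,0]],[[0,0,0],[0,0,-4]],[[0,0,0],[0,0,-4]],[[0,0,0],[0,0,-4]],[[0,0,0],[0,0,-4]],[[0,0,0],[0,0,-4]],[[0,0,0],[0,0,-4]],[[0,0,0],[0,0,-4]],[[0,0,0],[0,0,-4]],[[0,0,0],[0,0,0]]])

```text
clock: 20.4
tool_pos: [0.5, -0.0978, 0.0763]
eef_rot: [0.216, 0.976, -0.001, -0.0]
contact_force: [-1.9, -0.2, 2.2]
opening: 0.111
finger_force: 40.0
```

```bash
python3 st.py
```

```text
20.4 [ 0.49995577 -0.09775832  0.07633121] [ 0.17  0.85 -0.11  2.04  0.34  0.27  0.9 ] 65.00139811664611 [-0.001 -0.001 -1.   ] [-1.90966387 -0.22074345  2.1655178 ] [0.01996112 0.20964088 0.07151019] 0.11062276663654713
```

Emit:
step_arm(increments=[[[0,0,0],[0,0,-4]],[[0,0,0],[0,0,-4]],[[0,0,0],[0,0,-4]],[[0,0,0],[0,0,-4]],[[0,0,0],[0,0,-4]],[[0,0,0],[0,0,-4]],[[0,0,0],[0,0,-4]],[[0,0,0],[0,0,-4]],[[0,0,0],[0,0,-4.6]],[[0,0,0],[0,0,0]]])

```text
clock: 21.4
tool_pos: [0.4994, -0.0983, 0.0763]
eef_rot: [0.512, 0.859, -0.001, -0.0]
contact_force: [-2.3, -2.7, 3.8]
opening: 0.111
finger_force: 40.0
```

Emit:
step_arm(increments=[[[0,0,0],[0,0,0]],[[0,0,0],[0,0,0]],[[0,0,0],[0,0,0]],[[0,0,0],[0,0,0]],[[0,0,0],[0,0,0]],[[0,0,0],[0,0,0]],[[0,0,0],[0,0,0]],[[0,0,0],[0,0,0]],[[0,0,0],[0,0,0]],[[0,0,0],[0,0,0]]])

```text
clock: 22.4
tool_pos: [0.4995, -0.0983, 0.0763]
eef_rot: [0.512, 0.859, -0.001, -0.0]
contact_force: [-4.3, -4.2, 5.3]
opening: 0.11
finger_force: 40.0
```

```bash
python3 st.py; python3 - <<'E'
from h import *
p,d=r.snapshot('scene'); cv2.imwrite('pics/s5.png',cv2.resize(p[150:300,170:370,::-1],(800,600),interpolation=cv2.INTER_CUBIC))
E
```

```text
22.4 [ 0.49946189 -0.09832013  0.07631828] [ 0.11  0.85 -0.01  2.05  0.04  0.25  0.56] 28.439258703287923 [-0.001 -0.001 -1.   ] [-4.27739924 -4.15699864  5.32126331] [-0.95532728  0.63565553  0.14239214] 0.11038976477563149
```

View pics/s5.png

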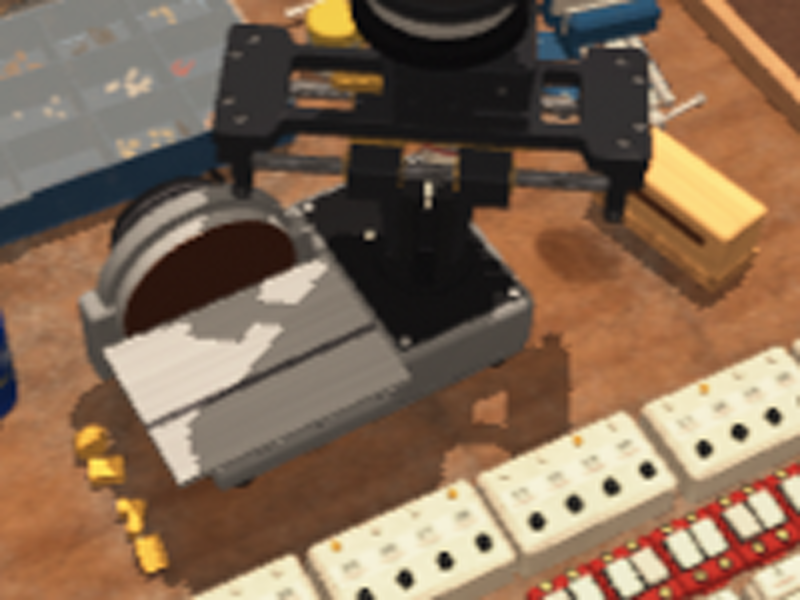

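The gripper still holds the bar, with its white line visible at (430,190). The grip has turned 68.7° (1.20 rad) and the measured moment fits the spring. The table is clear and the block rests away from the sander, so I'll hand in.

```bash
python3 -c "
from plant import r
print(r.finish_job())"
```

```text
the job is handed in; nothing more can be done
None
```

I handed the job in at about 22 s: all four offcuts are on the worktop, the block is set down clear of the sander, and the gripper holds the dial at about 1.20 rad (third click, judged from the gripper's turn). The hand-in returned no verdict.

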